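# Shut the drawbar's tool box and unhitch the coupler

## Robot

A 6-joint arm with a two-finger parallel gripper is mounted at the origin on the work surface. World frame = base frame: x ahead of the robot, y to its left, z up, the work surface at z = 0. Lengths are in mm, angles in rad, forces in N, time in s.
With the tool pointing down it reaches from about 375 to 925 mm from the base axis. Payload 5.7 kg.
Tool frame: the origin (TCP) lies at the very end of the fingers, on their centre line; the grasp point (between the pads) lies 19 mm behind it; z points along the fingers, y is the line along which they close (so a half turn about z gives the same grasp; the last joint's range is limited). The gripper opens to 88 mm and grips with 3 to 60 N. Pads are 20 mm wide; open, the fingers measure 115 mm over their backs; the gripper's body (75 mm by 178 mm) begins 61 mm behind the grasp point.
Start: joints at [1.005, 0.359, 1.51, -0, 1.272, -0.115], TCP at [261.399, 540.03, 222.623] pointing down, gripper open.
Joint ranges: [-2.97, 2.97], [-1.01, 2.36], [0.21, 2.38], [-0.96, 4.11], [0.2, 2.71], [-2.98, 2.98]. Speed limits (rad/s): [2.39, 2.39, 3.14, 3.14, 3.14, 3.14].

## Interface

Orientations are given as a unit quaternion [w, x, y, z].
In Python, from station import r, imaging gives the robot as it stands.
- The arm moves only by the tool apply_moves, never from a script. Its argument "steps" is a list of rows, each an object with "travel": the shift along the tool's x, y, z as a fraction of full scale, a list of three; "spin": the turn about the tool's z as a fraction of full scale; "claw": the closure in counts, from 0 (fully open) to 255 (shut). A call has 1 to 20 rows; each row shifts and turns the commanded pose from where the row before left it, along the tool's axes as they then stand; what a row does not reach is not made up. Full scale, the value 1, is 25 mm for a shift and 4 degrees for a turn. A row lasts 1/8 s, in which the tool goes at most 62.5 mm and 10.7 degrees, less where a joint would pass 70% of its speed; a pose out of reach is approached as far as the arm can. A call with a number of a shift or a turn outside -1 to 1 is refused whole. A call with a gripper value outside its range is refused whole. The fingers move at their own pace and stop on an object; "force" is the grip in N (left out, the last holds). Time passes only in rows, so rows that do not move let the fingers close. It gives the time, the measured TCP pose, the force, the opening and the grip force at its end, in the units of the state.
- r.get_state(): the state, without advancing time (a new reading comes with each control period).
- imaging.camera(name): name is "scene" or "top" or "wrist"; returns (picture, depth): 384x512x3 uint8, blue, green, red; 384x512 float32, mm along the optical axis (not along the pixel's ray), 0 where there is no reading.
- imaging.get_calibration(name): a dict with "camera_matrix" (3x3 intrinsics, pixels), "D" ([k1, k2, p1, p2, k3] as OpenCV has them; the pictures are not rectified), "view" (4x4, takes a point from world to camera coordinates); the wrist camera has in their place "tool_from_camera" (4x4, takes a point from camera to tool coordinates, whose origin is the TCP and whose axes are the flange's). Camera axes: x right, y down, z forward; pixel columns grow to the right and rows downward; lengths in mm; the calibration is good to about 2 mm. A picture is of the moment at which its call begins: read the wrist's pose just before it. get_calibration takes no time and is no camera call.
- r.hand_in(): hands the job in; it is judged then, once.
The state is a dict: "clock": time; "joint_pos": joint angles; "qd": joint speeds; "tau": joint torques, N m; "position": TCP position; "tcp_rot": TCP orientation; "contact_force": force on the tool from outside, world axes, zero at the start; "torque": the same for the moment, N m; "grip_width": opening from 0.0 (shut) to 1.0 (fully open); "gripper_force": force on a finger pad.
Only numpy, scipy, OpenCV 4.12 (cv2) and the standard library are available. Lean on these libraries where they do the work, as an engineer would, in place of code of your own. Each camera call takes 0.05 s, during which the arm holds its last target. There are 200 camera calls.

## Task

The trolley drawbar on the bench is hitched to its ball mount and the drop-down front of its tool box hangs open: push that flap up fully shut first. Then take the upright tab of the sprung latch beside the coupler, pull it sideways away from the coupler to the end of its travel, and, holding it, lift the coupler off the ball to about 10 cm above where it sat. Finish while still holding the drawbar up there, steady, with the box shut, and leave everything else on the bench where it is.

Things in the scene. Friction and masses are not known exactly. Their poses are not given: they have to be found in the camera images.
- stand: fixed dark steel stand: base plate 110 x 460 x 10 mm, pivot bracket at its +y end, ball mount at its -y end; origin on the bench under the middle of the drawbar's line, local x across the drawbar (robot on the -x side), local y along it from coupler to pivot, z up; turned up to 0.25 rad. At rest the 40 x 40 mm drawbar spans z 70 to 110 mm
- box_top (a point): middle of the top of the aluminium tool box that rides on the drawbar; at rest at stand local (0, 30, 205) mm; box 120 mm (x) by 160 mm (y) by 95 mm tall, open on its -x side, where the flap is
- ball (a point): centre of the fixed 50 mm hitch ball, at stand local (0, -140, 65) mm, hidden in the coupler until it is lifted
- pivot (a point): the drawbar's pivot axis, at stand local (0, 200, 90) mm; the axis runs along the stand's local x
- coupler (a point): centre of the coupler's flat top, straight over the ball at rest, 340 mm from the pivot along the drawbar; the dark steel coupler is 68 mm wide (x), stand local y -204 to -98 mm, z 36 to 115 mm at rest
- drawbar_arm (a joint): drawbar angle in rad: 0 seated on the ball, grows as the coupler end rises (range 0 to 0.6; 0.3 rad = coupler 100 mm up); falls back by its weight when let go; needs 5 to 12 N upwards at the coupler; cannot rise while the latch is in
- latch (a joint): latch slide in m: 0 is in (locked under the ball), grows as the tab is pulled away from the coupler along the stand's local -x (towards the robot), stop at 0.020; free of the ball beyond 0.011; spring 3 N at 0 rising to 8 N at the stop, returns when let go. The latch rides on the drawbar and rises with it
- latch_grip (a point): grip point on the latch's upright steel tab, 20 mm below the tab's top edge; tab 10 mm thick (local x), 26 mm wide (local y), 108 mm tall; at rest at stand local (-105, -140, 118) mm, latch in; 66 mm free between tab and coupler, above the 12 mm rod (its axis at z 42 mm) that joins them
- flap (a joint): angle in rad of the tool box's flap: 0 shut (upright), up to 0.8 leaning out towards the robot; a stiff hinge, it stays where it is put; about 1 to 2 N at its edge, square to the flap, moves it
- flap_edge (a point): middle of the flap's free (upper) edge, a 10 mm thick round bead; flap 156 mm wide (local y), 90 mm from hinge to edge, 6 mm thick
- flap_hinge (a point): middle of the flap's hinge line at its lower edge, at stand local (-60, 30, 114) mm when the drawbar is down; the line runs along the stand's local y
- spare_ball: loose spare steel hitch ball, 79 mm tall, bystander behind the coupler; origin under its base
- wrench: loose steel wrench 190 mm long lying in front of the stand, bystander; origin near its middle, length along its x
- tape: loose cardboard tape core, 80 mm across, 48 mm tall, bystander behind the drawbar; origin under its centre
- carton: loose cardboard carton 160 x 120 x 90 mm, bystander; origin under its centre
- spray: loose grey spray can, 60 mm across, 170 mm tall, bystander; origin under its centre
- tray: loose green open tray 160 x 110 x 60 mm, bystander; origin under its centre
- mug: loose white mug, 80 mm across, 90 mm tall, bystander; origin under its centre

How it is judged:
By the outcome, as a careful person would: the job done as asked, in the order asked, and still so for the second after the job is handed in, while the arm keeps its last pose, push and grip.
It also fails if it takes over 54 s, if anything falls off the work surface, if the arm or the gripper's body presses on something with over 40 N, if the wrist force passes 120 N, or if a joint passes its speed limit or range.

## Working session

There is one attempt and no reset: what is moved stays moved. The work goes in short steps, Python scripts to look and compute and a tool call to move; the robot and the scene stay as the last step left them, time stands still between calls to the robot, and variables do not carry over. Pictures are saved under pics/ and viewed, at most 10 in all, crops included, and the job is handed in when it is done.

Besides the shell and the picture viewer there is one more tool, called after "Request:" as name(argument=value, ...), one argument or row to a line, values as JSON. apply_moves: Moves the arm, as the interface text tells. Shift numbers are shares of 25 mm and turn numbers shares of 4 degrees, none past 1 either way. Its arguments: {"type":"object","properties":{"steps":{"type":"array"},"force":{"type":"number"}},"required":["steps"]}

```bash
mkdir -p pics; ls; python3 - <<'E'
from station import r, imaging
import cv2,numpy as np
print(r.get_state())
for n in("scene","top"):
    p,d=imaging.camera(n); cv2.imwrite(f"pics/{n}0.png",p); np.savez(f"pics/{n}0.npz",p=p,d=d)
    print(n,imaging.get_calibration(n))
E
```

```text
pics
{'clock': 0.0, 'joint_pos': array([ 1.00491520e+00,  3.59490354e-01,  1.51138663e+00, -1.73977099e-05,
        1.27246296e+00, -1.15104347e-01]), 'qd': array([-1.65995849e-03,  5.99720460e-05, -9.92452356e-04,  1.82871724e-03,
        1.91455401e-03,  6.67846190e-04]), 'tau': array([ 2.24935749e-03, -5.15381134e+01, -2.70727587e+01,  6.77110814e-02,
        3.50493612e-02, -1.02200938e-04]), 'position': array([261.06160535, 539.50346184, 221.83572121]), 'tcp_rot': array([-2.83919139e-04,  2.23482362e-01,  9.74707582e-01, -8.26262819e-04]), 'contact_force': array([ 0.40467407, -0.8014969 , -0.28682203]), 'torque': array([ 0.02111029, -0.00744091,  0.04722381]), 'gripper_force': 0.0, 'grip_width': 0.999530240677022}
scene {'camera_matrix': array([[449.43121887,   0.        , 253.48908563],
       [  0.        , 449.43121887, 192.25298736],
       [  0.        ,   0.        ,   1.        ]]), 'D': array([0.0342578, 0.       , 0.       , 0.       , 0.       ]), 'view': array([[ 2.28880721e-01,  9.73316894e-01,  1.63658258e-02,
        -1.37074732e+02],
       [ 5.47023936e-01, -1.14692674e-01, -8.29222771e-01,
        -2.14429538e+02],
       [-8.05219491e-01,  1.98745604e-01, -5.58678580e-01,
         2.01353751e+03],
       [ 0.00000000e+00,  0.00000000e+00,  0.00000000e+00,
         1.00000000e+00]])}
top {'camera_matrix': array([[495.96548128,   0.        , 253.18428767],
       [  0.        , 495.96548128, 194.71354992],
       [  0.        ,   0.        ,   1.        ]]), 'D': array([-0.0936097,  0.       ,  0.       ,  0.       ,  0.       ]), 'view': array([[-1.77111869e-02, -9.99688407e-01,  1.75898644e-02,
        -6.87324105e+00],
       [-9.81133520e-01,  1.39896406e-02, -1.92824545e-01,
         6.21142197e+02],
       [ 1.92518386e-01, -2.06731571e-02, -9.81075579e-01,
         1.56390540e+03],
       [ 0.00000000e+00,  0.00000000e+00,  0.00000000e+00,
         1.00000000e+00]])}
```

View pics/top0.png

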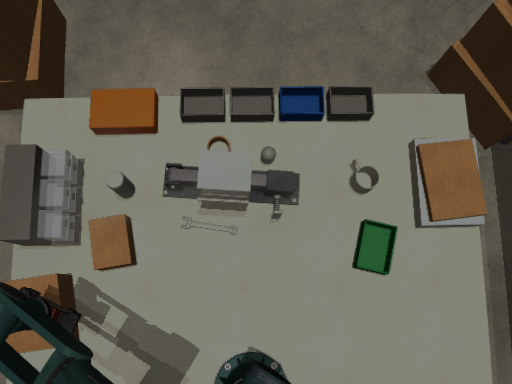

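View pics/scene0.png

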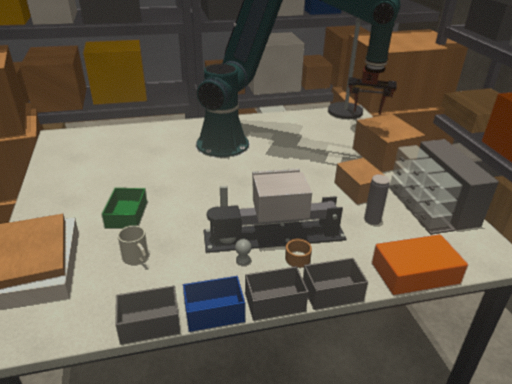

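The top view shows the stand from (163,163) to (299,205), with the box top around (225,175), the open flap just below it at row ~203, the coupler at (282,183), the latch tab at (277,207) and the wrench at (209,226). I'll measure these with depth next.

```bash
cat > h.py <<'E'
import numpy as np,cv2
from station import r,imaging
from scipy.spatial.transform import Rotation as R
def cloud(n,d):
    c=imaging.get_calibration(n);h,w=d.shape
    u,v=np.meshgrid(np.arange(w),np.arange(h))
    q=cv2.undistortPoints(np.stack([u,v],-1).reshape(-1,1,2).astype(float),c["camera_matrix"],c["D"]).reshape(h,w,2)
    P=np.dstack([q[...,0]*d,q[...,1]*d,d]).astype(float)
    V=c["view"] if n!="wrist" else None
    return (P-V[:3,3])@V[:3,:3] if V is not None else P
E
cat > a.py <<'E'
from h import *
z=np.load("pics/top0.npz");W=cloud("top",z["d"])
roi=np.zeros(W.shape[:2],bool);roi[150:216,155:305]=1
Z=W[...,2]
def rect(m):
    n,l,s,c=cv2.connectedComponentsWithStats(m.astype(np.uint8));k=1+np.argmax(s[1:,4]);m=l==k
    return cv2.minAreaRect(W[m][:,:2].astype(np.float32)),s[k],np.median(Z[m])
print("box",rect(roi&(abs(Z-205)<10)&(z["d"]>0)))
c2=roi.copy();c2[:,:264]=0
print("coupler",rect(c2&(abs(Z-115)<9)))
m=roi&(abs(Z-10)<5);pts=W[m][:,:2].astype(np.float32)
print("base",cv2.minAreaRect(pts))
for y in range(192,216,2):print(y,[f"{W[y,x,0]:.0f},{W[y,x,1]:.0f},{Z[y,x]:.0f}" for x in (205,225,245,274,277,280)])
E
python3 a.py
```

```text
box (((670.44775390625, 70.54634857177734), (160.78419494628906, 121.9898452758789), 85.28487396240234), array([ 197,  150,   56,   42, 2073], dtype=int32), np.float64(204.7690860650871))
coupler (((655.861572265625, -106.45462036132812), (113.16102600097656, 68.65766906738281), 85.02497100830078), array([264, 170,  36,  23, 656], dtype=int32), np.float64(115.22311098839268))
base ((676.402587890625, 61.67576599121094), (512.465576171875, 227.56529235839844), 89.21223449707031)
192 ['621,137,115', '621,73,113', '618,10,121', '624,-84,87', '623,-93,89', '622,-102,96']
194 ['614,136,117', '613,73,118', '612,10,119', '624,-86,54', '622,-95,60', '621,-104,65']
196 ['601,134,154', '604,73,131', '606,10,119', '619,-86,42', '617,-95,52', '619,-106,44']
198 ['586,130,197', '590,71,174', '593,11,153', '619,-88,9', '613,-96,40', '612,-106,42']
200 ['580,130,197', '579,70,199', '579,11,193', '611,-88,12', '605,-95,47', '611,-108,11']
202 ['610,146,-2', '609,78,-1', '572,11,200', '605,-88,9', '597,-95,52', '605,-108,6']
204 ['604,146,-3', '603,78,-3', '602,10,-7', '599,-88,4', '591,-95,51', '600,-109,-1']
206 ['597,146,-6', '596,78,-3', '594,10,1', '592,-88,6', '585,-95,47', '593,-108,-1']
208 ['590,146,-1', '588,78,5', '587,10,2', '587,-88,-6', '578,-95,46', '586,-108,-3']
210 ['583,146,-2', '580,78,8', '581,10,-4', '555,-78,145', '555,-88,145', '557,-98,136']
212 ['576,146,-3', '574,78,3', '574,11,0', '550,-79,139', '549,-88,145', '549,-97,144']
214 ['569,145,1', '568,78,-4', '567,11,2', '548,-80,112', '548,-90,113', '547,-99,116']
```

The box fit gives stand yaw ≈ -0.083 rad and origin ≈ (668, 41). The coupler and tab readings agree with that to within 3 mm, and flap ≈ 0.35 rad. A 69° spin puts tool x along local y and tool y along local x, so I'll spin first.

Request:
apply_moves(
  steps=[
    {"travel":[0,0,0],"spin":1,"claw":255},
    {"travel":[0,0,0],"spin":1,"claw":255},
    {"travel":[0,0,0],"spin":1,"claw":255},
    {"travel":[0,0,0],"spin":1,"claw":255},
    {"travel":[0,0,0],"spin":1,"claw":255},
    {"travel":[0,0,0],"spin":1,"claw":255},
    {"travel":[0,0,0],"spin":1,"claw":255},
    {"travel":[0,0,0],"spin":1,"claw":255},
    {"travel":[0,0,0],"spin":1,"claw":255},
    {"travel":[0,0,0],"spin":1,"claw":255},
    {"travel":[0,0,0],"spin":1,"claw":255},
    {"travel":[0,0,0],"spin":1,"claw":255},
    {"travel":[0,0,0],"spin":1,"claw":255},
    {"travel":[0,0,0],"spin":1,"claw":255},
    {"travel":[0,0,0],"spin":1,"claw":255},
    {"travel":[0,0,0],"spin":1,"claw":255},
    {"travel":[0,0,0],"spin":1,"claw":255},
    {"travel":[0,0,0],"spin":0.25,"claw":255},
  ],
)

```text
clock: 2.35
position: [261.2, 539.7, 222.2]
tcp_rot: [0.0, 0.736, 0.677, -0.001]
contact_force: [-0.4, 0.9, 1.1]
grip_width: 0.005
gripper_force: 0.0
```

Request:
apply_moves(
  steps=[
    {"travel":[-0.96,0.66,0],"spin":0,"claw":255},
    {"travel":[-0.96,0.66,0],"spin":0,"claw":255},
    {"travel":[-0.96,0.66,0],"spin":0,"claw":255},
    {"travel":[-0.96,0.66,0],"spin":0,"claw":255},
    {"travel":[-0.96,0.66,0],"spin":0,"claw":255},
    {"travel":[-0.96,0.66,0],"spin":0,"claw":255},
    {"travel":[-0.96,0.66,0],"spin":0,"claw":255},
    {"travel":[-0.96,0.66,0],"spin":0,"claw":255},
    {"travel":[-0.96,0.66,0],"spin":0,"claw":255},
    {"travel":[-0.96,0.66,0],"spin":0,"claw":255},
    {"travel":[-0.96,0.66,0],"spin":0,"claw":255},
    {"travel":[-0.96,0.66,0],"spin":0,"claw":255},
    {"travel":[-0.96,0.66,0],"spin":0,"claw":255},
    {"travel":[-0.96,0.66,0],"spin":0,"claw":255},
    {"travel":[-0.96,0.66,0],"spin":0,"claw":255},
    {"travel":[-0.96,0.66,0],"spin":0,"claw":255},
    {"travel":[-0.96,0.66,0],"spin":0,"claw":255},
    {"travel":[-0.96,0.66,0],"spin":0,"claw":255},
    {"travel":[0,0,0],"spin":0,"claw":255},
  ],
)

```text
clock: 4.72
position: [521.8, 83.3, 222.5]
tcp_rot: [0.0, 0.737, 0.676, -0.0]
contact_force: [-0.1, -0.2, 0.7]
grip_width: 0.005
gripper_force: 0.0
```

```bash
cat >> h.py <<'E'
O=np.array([668,40.6,0]);t=-.083
M=np.array([[np.cos(t),np.sin(t),0],[-np.sin(t),np.cos(t),0],[0,0,1]])
def loc(p): return M@(np.array(p)-O)
def st():
    s=r.get_state();q=s["tcp_rot"];A=R.from_quat([*q[1:],q[0]]).as_matrix()
    print("t",round(s["clock"],2),"local",loc(s["position"]).round(1),"F",(M@s["contact_force"]).round(1),"grip",round(s["grip_width"],3),round(s["gripper_force"],1))
    print("tool x,y local\n",(M@A).T[:2].round(3),"q",s["joint_pos"].round(2))
    return s
E
python3 -c "
from h import *
st()"
```

```text
t 4.72 local [-149.3   30.4  222.5] F [-0.1 -0.2  0.7] grip 0.005 0.0
tool x,y local
 [[ 0.003  1.    -0.   ]
 [ 1.    -0.003  0.   ]] q [ 0.03  0.26  1.66 -0.    1.22  0.11]
```

Request:
apply_moves(
  steps=[
    {"travel":[0,0,0.9],"spin":0,"claw":255},
    {"travel":[0,0,0.9],"spin":0,"claw":255},
    {"travel":[0,0.7,0],"spin":0,"claw":255},
    {"travel":[0,0.6,0],"spin":0,"claw":255},
    {"travel":[0,0.4,0],"spin":0,"claw":255},
    {"travel":[0,0.4,0],"spin":0,"claw":255},
    {"travel":[0,0.3,0],"spin":0,"claw":255},
    {"travel":[0,0,0],"spin":0,"claw":255},
  ],
)

```text
clock: 5.72
position: [581.6, 79.4, 177.7]
tcp_rot: [0.0, 0.736, 0.677, 0.0]
contact_force: [-0.5, -0.8, 0.3]
grip_width: 0.005
gripper_force: 0.0
```

Request:
apply_moves(
  steps=[
    {"travel":[0,0.15,0],"spin":0,"claw":255},
    {"travel":[0,0.15,0],"spin":0,"claw":255},
    {"travel":[0,0.1,0],"spin":0,"claw":255},
    {"travel":[0,0,0],"spin":0,"claw":255},
  ],
)

```text
clock: 6.22
position: [591.1, 78.6, 177.7]
tcp_rot: [0.0, 0.736, 0.677, 0.0]
contact_force: [-0.3, 0.2, 0.3]
grip_width: 0.004
gripper_force: 0.0
```

```bash
python3 -c "
from h import *
st()"
```

```text
t 6.22 local [-79.7  31.5 177.7] F [-0.3  0.2  0.3] grip 0.004 0.0
tool x,y local
 [[ 0.001  1.    -0.   ]
 [ 1.    -0.001  0.001]] q [ 0.02  0.4   1.57 -0.    1.17  0.1 ]
```

Request:
apply_moves(
  steps=[
    {"travel":[0,0.12,0],"spin":0,"claw":255},
    {"travel":[0,0.12,0],"spin":0,"claw":255},
    {"travel":[0,0,0],"spin":0,"claw":255},
  ],
)

```text
clock: 6.6
position: [592.9, 78.5, 177.4]
tcp_rot: [-0.003, 0.736, 0.677, -0.003]
contact_force: [-11.2, 1.0, 8.8]
grip_width: 0.007
gripper_force: 5.6
```

```bash
python3 - <<'E'
from h import *
s=st()
a,d=imaging.camera("top");W=cloud("top",d)
for y in range(186,212,2):print(y,[W[y,x].round(0).astype(int).tolist() for x in (205,245)])
p,_=imaging.camera("scene")
out=np.hstack([cv2.resize(a[130:230,150:310],None,fx=2.4,fy=2.4),cv2.resize(p[130:260,190:350],(384,240))]);cv2.imwrite("pics/c1.png",out)
E
```

```text
t 6.6 local [-78.   31.5 177.4] F [-11.2   0.1   8.8] grip 0.007 5.6
tool x,y local
 [[ 0.001  1.    -0.   ]
 [ 1.    -0.001 -0.008]] q [0.02 0.4  1.56 0.   1.18 0.1 ]
186 [[580, 115, 397], [620, 10, 203]]
188 [[614, 129, 208], [614, 10, 203]]
190 [[609, 130, 206], [606, 10, 209]]
192 [[609, 132, 175], [602, 10, 201]]
194 [[608, 134, 147], [600, 10, 182]]
196 [[630, 145, 6], [600, 10, 146]]
198 [[622, 145, 8], [599, 10, 122]]
200 [[617, 146, 1], [614, 10, 7]]
202 [[611, 146, -3], [609, 10, -5]]
204 [[603, 146, -1], [601, 10, 2]]
206 [[597, 146, -6], [594, 10, 2]]
208 [[589, 146, 1], [587, 10, 3]]
210 [[583, 146, -2], [581, 10, -2]]
```

View pics/c1.png

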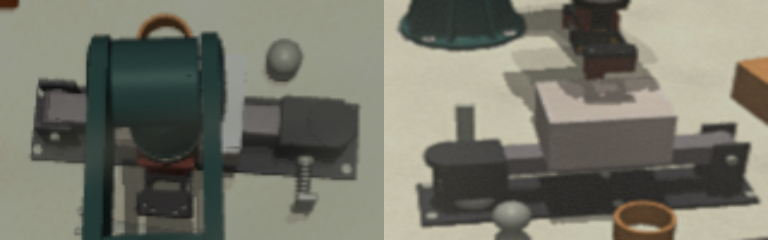

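The crop shows the flap flush with the box side and the tab standing clear at about (303,190). Contact came at local x = -78 with 11 N, where a shut flap should stop. I'll back off and move over the tab.

Request:
apply_moves(
  steps=[
    {"travel":[0,-0.6,0],"spin":0,"claw":255},
    {"travel":[0,-1,0],"spin":0,"claw":255},
    {"travel":[0,-0.4,-0.5],"spin":0,"claw":130},
    {"travel":[-0.6,0,-0.9],"spin":0,"claw":130},
    {"travel":[-0.9,0,-0.4],"spin":0,"claw":130},
    {"travel":[-0.9,0.1,0],"spin":0,"claw":130},
    {"travel":[-0.9,0.1,0],"spin":0,"claw":130},
    {"travel":[-0.9,0.1,0],"spin":0,"claw":130},
    {"travel":[-0.9,0.1,0],"spin":0,"claw":130},
    {"travel":[-0.9,0.1,0],"spin":0,"claw":130},
    {"travel":[-0.8,0.2,0],"spin":0,"claw":130},
    {"travel":[0,0,0],"spin":0,"claw":130},
    {"travel":[0,0,0],"spin":0,"claw":130},
  ],
)

```text
clock: 8.32
position: [550.1, -88.1, 222.8]
tcp_rot: [-0.0, 0.736, 0.677, 0.0]
contact_force: [-0.4, -0.5, -0.1]
grip_width: 0.492
gripper_force: 0.0
```

```bash
python3 - <<'E'
from h import *
s=st()
p,d=imaging.camera("wrist");c=imaging.get_calibration("wrist");print(c)
P=cloud("wrist",d);T=c["tool_from_camera"];A=P@T[:3,:3].T+T[:3,3]
q=s["tcp_rot"];Rm=R.from_quat([*q[1:],q[0]]).as_matrix()
W=A@Rm.T+s["position"];L=(W-O)@M.T
m=(abs(L[...,2]-138)<12)&(abs(L[...,0]+105)<35)&(abs(L[...,1]+140)<30)&(d>0)
print(m.sum(),L[m].mean(0),np.percentile(L[m],[2,98],axis=0) if m.any() else 0)
cv2.imwrite("pics/w1.png",p)
t,dt=imaging.camera("top");Wt=(cloud("top",dt)-O)@M.T
m=(abs(Wt[...,2]-204)<12)&(Wt[...,0]<-45)&(Wt[...,0]>-110)&(abs(Wt[...,1]-30)<70)
print("flap",m.sum(),np.percentile(Wt[m],[2,50,98],axis=0).round(1))
E
```

```text
t 8.32 local [-106.8 -138.   222.8] F [-0.4 -0.5 -0.1] grip 0.492 0.0
tool x,y local
 [[ 0.001  1.     0.   ]
 [ 1.    -0.001  0.   ]] q [-0.28  0.3   1.6   0.    1.24 -0.2 ]
{'camera_matrix': array([[318.31812141,   0.        , 252.58491177],
       [  0.        , 318.31812141, 193.68351944],
       [  0.        ,   0.        ,   1.        ]]), 'D': array([-0.0715154,  0.       ,  0.       ,  0.       ,  0.       ]), 'tool_from_camera': array([[-1.58479762e-05, -9.64607512e-01, -2.63689869e-01,
         7.20260736e+01],
       [ 9.99999965e-01,  5.41437425e-05, -2.58164777e-04,
        -2.71944517e-02],
       [ 2.63304840e-04, -2.63689864e-01,  9.64607478e-01,
        -1.60891547e+02],
       [ 0.00000000e+00,  0.00000000e+00,  0.00000000e+00,
         1.00000000e+00]])}
401 [-105.36808542 -139.63181454  137.86006807] [[-109.83540898 -153.15965017  128.64609717]
 [-100.90361693 -128.28782672  139.78619155]]
flap 373 [[-68.  -36.6 196.7]
 [-57.1  30.6 204.8]
 [-45.7  97.4 211.5]]
```

View pics/w1.png

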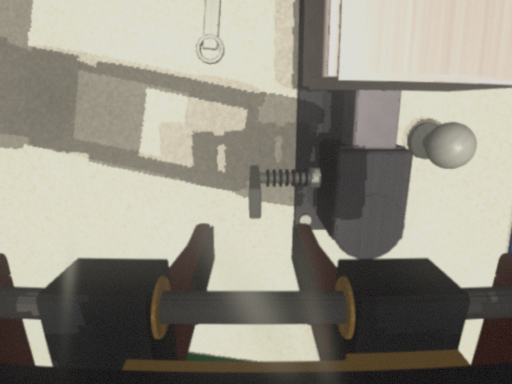

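The wrist view shows the tab (255,190) and its sprung rod between the fingers, with the flap edge parallel to the box side. The tab measures local (-105.4, -139.6) with its top at z 138. I'll descend and grip.

Request:
apply_moves(
  steps=[
    {"travel":[-0.08,0.06,0.6],"spin":0,"claw":130},
    {"travel":[0,0,0.9],"spin":0,"claw":130},
    {"travel":[0,0,0.9],"spin":0,"claw":130},
    {"travel":[0,0,0.9],"spin":0,"claw":130},
    {"travel":[0,0,0.9],"spin":0,"claw":130},
    {"travel":[0,0,0.75],"spin":0,"claw":130},
    {"travel":[0,0,0],"spin":0,"claw":130},
    {"travel":[0,0,0],"spin":0,"claw":255},
    {"travel":[0,0,0],"spin":0,"claw":255},
    {"travel":[0,0,0],"spin":0,"claw":255},
    {"travel":[0,0,0],"spin":0,"claw":255},
    {"travel":[0,0,0],"spin":0,"claw":255},
  ],
  force=50,
)

```text
clock: 9.93
position: [551.5, -90.7, 99.4]
tcp_rot: [0.0, 0.736, 0.677, 0.0]
contact_force: [-0.7, 1.2, 3.9]
grip_width: 0.112
gripper_force: 50.0
```

```bash
python3 -c "
from h import *
st()"
```

```text
t 9.93 local [-105.2 -140.5   99.4] F [-0.8  1.2  3.9] grip 0.112 50.0
tool x,y local
 [[ 0.001  1.    -0.   ]
 [ 1.    -0.001  0.001]] q [-0.29  0.44  1.73 -0.    0.97 -0.2 ]
```

Gripped: 0.112 × 88 ≈ 10 mm, the tab's thickness. Next I'll pull the latch out slightly past 20 mm.

Request:
apply_moves(
  steps=[
    {"travel":[0,-0.2,0],"spin":0,"claw":255},
    {"travel":[0,-0.2,0],"spin":0,"claw":255},
    {"travel":[0,-0.2,0],"spin":0,"claw":255},
    {"travel":[0,-0.16,0],"spin":0,"claw":255},
    {"travel":[0,0,0],"spin":0,"claw":255},
    {"travel":[0,0,0],"spin":0,"claw":255},
  ],
)

```text
clock: 10.68
position: [534.2, -89.3, 99.3]
tcp_rot: [0.001, 0.736, 0.677, 0.001]
contact_force: [7.8, 1.1, -0.4]
grip_width: 0.109
gripper_force: 50.0
```

```bash
python3 -c "
from h import *
st()"
```

```text
t 10.68 local [-122.6 -140.6   99.3] F [ 7.7  1.8 -0.4] grip 0.109 50.0
tool x,y local
 [[ 0.001  1.    -0.   ]
 [ 1.    -0.001  0.004]] q [-0.29  0.42  1.77  0.    0.94 -0.21]
```

Request:
apply_moves(
  steps=[
    {"travel":[0,-0.1,0],"spin":0,"claw":255},
    {"travel":[0,-0.08,0],"spin":0,"claw":255},
    {"travel":[0,0,0],"spin":0,"claw":255},
    {"travel":[0,0,0],"spin":0,"claw":255},
  ],
)

```text
clock: 11.18
position: [531.6, -89.1, 99.4]
tcp_rot: [0.003, 0.736, 0.676, 0.002]
contact_force: [12.9, 0.3, -6.1]
grip_width: 0.109
gripper_force: 50.0
```

```bash
python3 -c "
from h import *
st()
import math
P=0
for k in range(13):
  a=.3*k/12; d=340*math.cos(a)-28*math.sin(a);h=28*math.cos(a)+340*math.sin(a)
  if P: print(round((P[0]-d)/25,3),round(-(h-P[1])/25,3))
  P=(d,h)
"
```

```text
t 11.18 local [-125.2 -140.6   99.4] F [12.8  1.4 -6.1] grip 0.109 50.0
tool x,y local
 [[ 0.002  1.    -0.   ]
 [ 1.    -0.002  0.007]] q [-0.3   0.42  1.78  0.    0.94 -0.21]
0.032 -0.34
0.041 -0.339
0.049 -0.338
0.058 -0.336
0.066 -0.335
0.074 -0.333
0.083 -0.331
0.091 -0.329
0.099 -0.326
0.107 -0.324
0.115 -0.321
0.123 -0.318
```

The latch is at its stop: 20 mm moved, and 13 N exceeds the 8 N spring. I'll lift along the arc about the pivot.

Request:
apply_moves(
  steps=[
    {"travel":[0.03,0,-0.34],"spin":0,"claw":255},
    {"travel":[0.04,0,-0.34],"spin":0,"claw":255},
    {"travel":[0.05,0,-0.34],"spin":0,"claw":255},
    {"travel":[0,0,0],"spin":0,"claw":255},
  ],
)

```text
clock: 11.68
position: [531.8, -86.2, 125.0]
tcp_rot: [0.003, 0.736, 0.677, 0.002]
contact_force: [13.6, 0.3, -9.4]
grip_width: 0.117
gripper_force: 50.0
```

```bash
python3 -c "
from h import *
st()"
```

```text
t 11.68 local [-125.2 -137.7  125. ] F [13.5  1.4 -9.4] grip 0.117 50.0
tool x,y local
 [[ 0.001  1.    -0.001]
 [ 1.    -0.001  0.007]] q [-0.29  0.38  1.76  0.    1.   -0.21]
```

Moving freely with about 9 N of lift, so I'll continue to 0.3 rad.

Request:
apply_moves(
  steps=[
    {"travel":[0.06,0,-0.34],"spin":0,"claw":255},
    {"travel":[0.07,0,-0.33],"spin":0,"claw":255},
    {"travel":[0.07,0,-0.33],"spin":0,"claw":255},
    {"travel":[0.08,0,-0.33],"spin":0,"claw":255},
    {"travel":[0.09,0,-0.33],"spin":0,"claw":255},
    {"travel":[0.1,0,-0.33],"spin":0,"claw":255},
    {"travel":[0.11,0,-0.32],"spin":0,"claw":255},
    {"travel":[0.11,0,-0.32],"spin":0,"claw":255},
    {"travel":[0.12,0,-0.32],"spin":0,"claw":255},
    {"travel":[0,0,0],"spin":0,"claw":255},
    {"travel":[0,0,0],"spin":0,"claw":255},
    {"travel":[0,0,0],"spin":0,"claw":255},
    {"travel":[0,0,0],"spin":0,"claw":255},
  ],
)

```text
clock: 13.3
position: [533.4, -66.5, 198.1]
tcp_rot: [0.003, 0.736, 0.677, 0.002]
contact_force: [15.2, -1.6, -9.1]
grip_width: 0.116
gripper_force: 50.0
```

```bash
python3 - <<'E'
from h import *
st()
p,d=imaging.camera("scene");t,dt=imaging.camera("top")
L=(cloud("scene",d)-O)@M.T
# coupler top: expected after 0.3 rad
m=(abs(L[...,0])<30)&(L[...,1]<-95)&(L[...,1]>-190)&(L[...,2]>60)&(L[...,2]<300)
Q=L[m]; 
if len(Q):
    for a in np.arange(-185,-95,15): 
        w=Q[abs(Q[:,1]-a)<5]; print(a,len(w),np.percentile(w[:,2],[50,90]).round() if len(w) else '')
out=np.hstack([cv2.resize(t[130:230,150:310],(384,240)),cv2.resize(p[110:270,180:360],(384,341))[:240]]);cv2.imwrite("pics/c2.png",out)
E
```

```text
t 13.3 local [-125.3 -117.8  198.1] F [15.3 -0.3 -9.1] grip 0.116 50.0
tool x,y local
 [[ 0.002  1.    -0.001]
 [ 1.    -0.002  0.007]] q [-0.25  0.29  1.68  0.    1.16 -0.17]
-185 71 [186. 223.]
-170 63 [225. 229.]
-155 84 [ 89. 225.]
-140 89 [ 94. 220.]
-125 69 [211. 215.]
-110 35 [208. 210.]
```

View pics/c2.png

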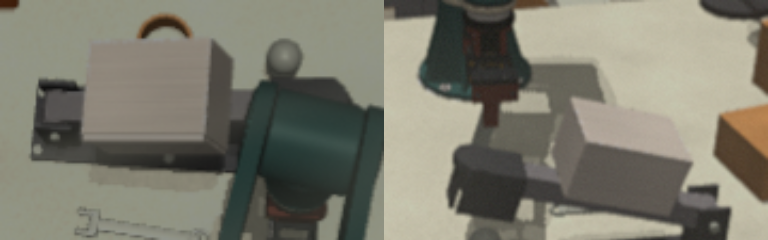

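The coupler is up about 97–100 mm: its top measures z ~211 against 115 at rest, with a slope of ~0.29 rad. The flap lies flush with the box side at row ~137 of the top crop, the wrench, spare ball and tape sit where they were, and the tab is still held at its stop. Handing in.

```bash
python3 -c "
from h import *
st(); print(r.hand_in())"
```

```text
t 13.4 local [-125.3 -117.9  198.1] F [14.4 -0.1 -8.6] grip 0.11 50.0
tool x,y local
 [[ 0.002  1.    -0.001]
 [ 1.    -0.002  0.007]] q [-0.25  0.29  1.68 -0.    1.16 -0.17]
the job is handed in; nothing more can be done
None
```

I pushed the flap shut, pulled the latch out to its 20 mm stop, and lifted the coupler about 10 cm, then handed in at 13.4 s still holding it steady; no verdict came back.

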